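# Lock the winged cap onto the slotted log box

## Task

Close the hollow log box: pick up the wooden cap with the flat wing grip, lower its bar foot through the long slot in the log's top until the cap sits fully down on the wood, then give it a quarter turn so the foot locks across the slot, and let go. Leave the similar cap with the round knob on its stand.

Things in the scene. Friction and masses are not known exactly. Their poses are not given: they have to be found in the camera images.
- wing_cap: Loose wooden cap, 0.1-0.2 kg: disc 100 mm across, 12 thick; on it an upright flat wing grip 60 long, 16 thick, 42 high. Origin: centre of the disc's underside; z up, x along the wing, y across its thickness. Starts upright, disc resting on a low fixed wooden ring stand (44 high, 96 across, open middle) with the fastener hanging inside: lift it straight up by the wing.
- foot (a point): Underside centre of the cap's T-shaped fastener, 37 mm below the disc's underside: a round stem 22 mm across, 23 long, then a bar foot 68 mm long, 20 wide, 14 high, centred under the disc. The bar lies straight under the wing and parallel to it (x along the bar).
- slot (a point): Centre of the slot's mouth, on the flat top of an upright log, 168 mm across, 90 high, fixed. Slot 84 mm long (x), 40 wide (y), z up, through the 18 mm top into a hollow 140 across, 62 deep, where the foot turns freely either way. The bystander log, about as big, has a round pocket and no slot.
- knob_cap: Bystander: a loose cap with the same 100 mm disc, but a round knob 38 mm across on top and a plain round plug below, on a second ring stand like the first. Origin: centre of the disc's underside. Leave it there.
Not all that is in view belongs to the job. Leave any turquoise or yellow look-alike of the wing_cap alone.

How it is judged:
By the outcome, as a careful person would: the job done as asked, in the order asked, and still so for the second after the job is handed in, with the robot touching nothing.
It also fails if it takes over 45 s, if anything falls off the work surface, if the arm or the gripper's body presses on something with over 40 N, if the wrist force passes 120 N, or if a joint passes its speed limit or range.

## Robot

A 6-joint arm with a two-finger parallel gripper is mounted at the origin on the work surface. World frame = base frame: x ahead of the robot, y to its left, z up, the work surface at z = 0. Lengths are in m, angles in rad, forces in N, time in s.
With the tool pointing down it reaches from about 0.3 to 0.875 m from the base axis. Payload 6.4 kg.
Tool frame: the origin (TCP) lies midway between the tips of the shut fingers; the grasp point (between the pads) lies 19 mm behind it; z points along the fingers, y is the line along which they close (so a half turn about z gives the same grasp; the last joint's range is limited). The gripper opens to 88 mm and grips with 3 to 60 N. Pads are 18 mm wide; open, the fingers measure 123 mm over their backs; the gripper's body (75 mm by 187 mm) begins 45 mm behind the grasp point.
Start: joints at [1.053, 0.181, 1.607, -0, 1.354, -0.206], TCP at [0.176, 0.547, 0.208] pointing down, gripper open.
Joint ranges: [-2.99, 2.99], [-0.89, 2.07], [0.3, 2.58], [-1.14, 4.28], [0, 2.63], [-3.12, 3.12]. Speed limits (rad/s): [2.57, 2.57, 3.01, 3.14, 3.14, 3.14].

## Interface

Orientations are given as [roll, pitch, yaw] about the fixed x, y, z axes, in that order (R = Rz(yaw) Ry(pitch) Rx(roll)).
In Python, from cell import arm, viewer gives the robot as it stands.
- The arm moves only by the tool jog_arm, never from a script. Its argument "deltas" is a list of rows, each an object of numbers: "jaw": the opening, from -1 (shut) to 1 (fully open); "x", "y", "z": the shift along the tool's x, y, z in units of 0.05 m (1.0 is 0.05 m); "roll": the turn about the tool's z in units of 8 degrees (1.0 is 8 degrees). A call has exactly 10 rows; each row shifts and turns the commanded pose from where the row before left it, along the tool's axes as they then stand; what a row does not reach is not made up. A row lasts 1/8 s, in which the tool goes at most 62.5 mm and 10.7 degrees, less where a joint would pass 70% of its speed; a pose out of reach is approached as far as the arm can. A call with a number of a shift or a turn outside -1 to 1 is refused whole. A call with a gripper value outside its range is refused whole. The fingers move at their own pace and stop on an object; "newtons" is the grip in N (left out, the last holds). Time passes only in rows, so rows that do not move let the fingers close, or fill a call up. It gives the time, the measured TCP pose, the force, the opening and the grip force at its end, in the units of the state.
- arm.get_obs(): the state, without advancing time (a new reading comes with each control period).
- viewer.snapshot(name): name is "scene" or "top" or "wrist"; returns (picture, depth): 400x640x3 uint8, red, green, blue; 400x640 float32, m along the optical axis (not along the pixel's ray), 0 where there is no reading.
- viewer.camera_info(name): a dict with "mtx" (3x3 intrinsics, pixels), "cam_to_world" (4x4, takes a point from camera to world coordinates). Camera axes: x right, y up, looking along -z (the intrinsics and any distortion apply to the point x, -y, -z); pixel columns grow to the right and rows downward; lengths in m; the calibration is good to about 2 mm. A picture is of the moment at which its call begins: read the wrist's pose just before it. camera_info takes no time and is no camera call; for the wrist camera it gives the pose at the moment of the call.
- arm.finish_job(): hands the job in; it is judged then, once.
The state is a dict: "clock": time; "q": joint angles; "qd": joint speeds; "joint_efforts": joint torques, N m; "ee_pos": TCP position; "tcp_rot": TCP orientation; "ft_force": force on the tool from outside, world axes, zero at the start; "moment": the same for the moment, N m; "grip_width": finger opening in m; "finger_force": force on a finger pad.
Only numpy, scipy, OpenCV 4.12 (cv2) and the standard library are available. Lean on these libraries where they do the work, as an engineer would, in place of code of your own. Each camera call takes 0.05 s, during which the arm holds its last target. There are 200 camera calls.

## Working session

There is one attempt and no reset: what is moved stays moved. The work goes in short steps, Python scripts to look and compute and a tool call to move; the robot and the scene stay as the last step left them, time stands still between calls to the robot, and variables do not carry over. Pictures are saved under pics/ and viewed, at most 10 in all, crops included, and the job is handed in when it is done.

Besides the shell and the picture viewer there is one more tool, called after "Call:" by a JSON object that holds its "api" and its "payload". jog_arm: Moves the arm, as the interface text tells. Shifts and turns lie within -1 to 1; 1 stands for 0.05 m of shift or 8 degrees of turn. Its arguments: {"type":"object","properties":{"deltas":{"type":"array","items":{"type":"object","properties":{"jaw":{"type":"number"},"x":{"type":"number","minimum":-1,"maximum":1},"y":{"type":"number","minimum":-1,"maximum":1},"z":{"type":"number","minimum":-1,"maximum":1},"roll":{"type":"number","minimum":-1,"maximum":1}}}},"newtons":{"type":"number"}},"required":["deltas"]}

```bash
mkdir -p pics; python3 - <<'E'
from cell import arm, viewer
import cv2,numpy as np
o=arm.get_obs();print(o['clock'],o['ee_pos'],o['tcp_rot'],o['grip_width'])
for n in("top","scene"):
    p,d=viewer.snapshot(n);i=viewer.camera_info(n)
    np.savez(f"pics/{n}1.npz",p=p,d=d,K=i['mtx'],T=i['cam_to_world'])
    cv2.imwrite(f"pics/{n}1.png",p[:,:,::-1]);print(n,i,(d>0).mean())
E
```

```text
0.0 [0.17608033 0.54676112 0.20743727] [-3.13990767e+00 -3.42725291e-04  2.82984669e+00] 0.08837775782740484
top {'mtx': array([[417.57701808,   0.        , 312.6220578 ],
       [  0.        , 417.57701808, 193.45595938],
       [  0.        ,   0.        ,   1.        ]]), 'cam_to_world': array([[ 0.01208801,  0.98086604, -0.19430822,  0.35184785],
       [-0.99971885,  0.00789093, -0.02235964, -0.01722816],
       [-0.02039854,  0.19452387,  0.98068566,  0.83194806],
       [ 0.        ,  0.        ,  0.        ,  1.        ]])} 0.99586328125
scene {'mtx': array([[506.50671065,   0.        , 317.23721673],
       [  0.        , 506.50671065, 205.88598904],
       [  0.        ,   0.        ,   1.        ]]), 'cam_to_world': array([[-0.59960025, -0.44096729,  0.66785281,  1.18590247],
       [ 0.80028208, -0.32484357,  0.50400918,  0.5124066 ],
       [-0.00530387,  0.83667467,  0.54767451,  0.65013288],
       [ 0.        ,  0.        ,  0.        ,  1.        ]])} 0.995953125
```

View pics/top1.png

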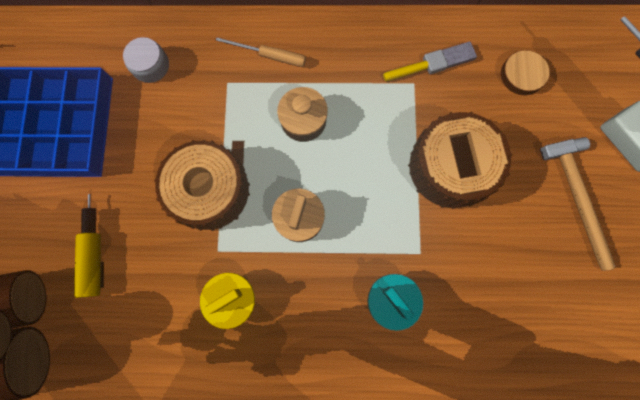

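View pics/scene1.png

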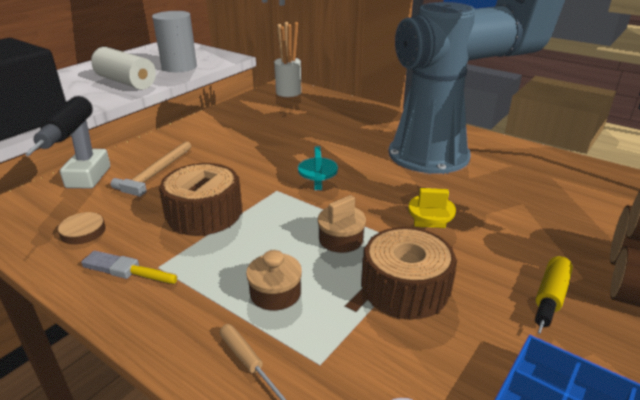

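The top view shows the wing cap at about (298,213), the slotted log at (463,155), and the knob cap at (302,112). The yellow and turquoise decoys are at (227,300) and (396,302).

```bash
cat > h.py <<'E'
import numpy as np,cv2
def world(p,d,K,T):
    v,u=np.mgrid[0:400,0:640]
    c=np.stack([(u-K[0,2])/K[0,0]*d,-(v-K[1,2])/K[1,1]*d,-d],-1)
    return c@T[:3,:3].T+T[:3,3]
def ray(uv,K,T,z):
    uv=np.atleast_2d(uv).astype(float)
    c=np.c_[(uv[:,0]-K[0,2])/K[0,0],-(uv[:,1]-K[1,2])/K[1,1],-np.ones(len(uv))]@T[:3,:3].T
    return T[:3,3]+c*((z-T[2,3])/c[:,2])[:,None]
def rect(m,K,T,z):
    cs,_=cv2.findContours(m.astype(np.uint8),cv2.RETR_EXTERNAL,cv2.CHAIN_APPROX_NONE)
    c=max(cs,key=cv2.contourArea)[:,0]
    w=ray(c,K,T,z)[:,:2]
    (cx,cy),(a,b),t=cv2.minAreaRect((w*1000).astype(np.float32))
    if a<b:a,b,t=b,a,t+90
    return cx,cy,a,b,t
E
python3 - <<'E'
from h import *
for n in("top","scene"):
    f=np.load(f"pics/{n}1.npz");p,d,K,T=[f[k] for k in"pdKT"]
    w=world(p,d,K,T)
    if n=="top": 
        c=ray([298,210],K,T,.098)[0];s=ray([464,155],K,T,.09)[0];print(c,s)
    near=lambda q,r:np.hypot(w[...,0]-q[0],w[...,1]-q[1])<r
    z=w[...,2]
    m=near(c,.05)
    print(n,"cap z pct",np.percentile(z[m],[5,25,50,75,90,97]))
    print(" wing",rect(m&(z>.08),K,T,.098), "mean",w[m&(z>.09)].mean(0))
    dm=near(c,.065)&(z>.048)&(z<.064);print(" disc",cv2.minEnclosingCircle((w[dm][:,:2]*1000).astype(np.float32)))
    L=near(s,.095);top=L&(z>.083)&(z<.1)
    print(" logtop z",np.median(z[top]),cv2.minEnclosingCircle((w[top][:,:2]*1000).astype(np.float32)))
    print(" slot",rect(near(s,.06)&(z<.08),K,T,.09))
    b=cv2.cvtColor(p,cv2.COLOR_RGB2GRAY)
    print(" slot dark",rect(near(s,.065)&(b<70),K,T,.09))
f=np.load("pics/top1.npz");p=f['p'][:,:,::-1]
a=cv2.resize(p[170:260,240:360],None,fx=4,fy=4,interpolation=2);b=cv2.resize(p[110:200,405:525-40+40],None,fx=4,fy=4,interpolation=2)
cv2.imwrite("pics/crop.png",np.vstack([a,b])[:600] if 0 else cv2.resize(np.hstack([a,b]),(800,300)))
E
```

```text
[0.46704678 0.02516862 0.098     ] [ 0.57288091 -0.27673303  0.09      ]
top cap z pct [0.04620211 0.05589552 0.05699487 0.05833475 0.09733087 0.09930977]
 wing (465.07891845703125, 27.39487648010254, 61.06273651123047, 17.308887481689453, 164.24524688720703) mean [0.46530016 0.02782953 0.09814264]
 disc ((466.1429748535156, 28.066017150878906), 49.87588119506836)
 logtop z 0.09057969434308266 ((573.45166015625, -277.31591796875), 86.82230377197266)
 slot (572.3480834960938, -276.5590515136719, 81.30146789550781, 36.16029357910156, 10.540925979614258)
 slot dark (572.6712036132812, -275.1649475097656, 79.79454803466797, 30.85291290283203, 10.521323204040527)
scene cap z pct [0.00390229 0.04759182 0.05716061 0.07244481 0.09456487 0.09881867]
 wing (478.3331604003906, 39.883575439453125, 75.75679016113281, 36.493167877197266, 165.35462188720703) mean [0.47071796 0.03423782 0.09656496]
 disc ((467.57080078125, 32.698116302490234), 51.26226043701172)
 logtop z 0.09030970963505519 ((574.794189453125, -272.56866455078125), 87.19445037841797)
 slot (579.4768676757812, -273.5885009765625, 70.49726104736328, 25.999317169189453, 177.7999038696289)
 slot dark (580.043701171875, -261.0181884765625, 0.0, 0.0, 0.0)
```

View pics/crop.png

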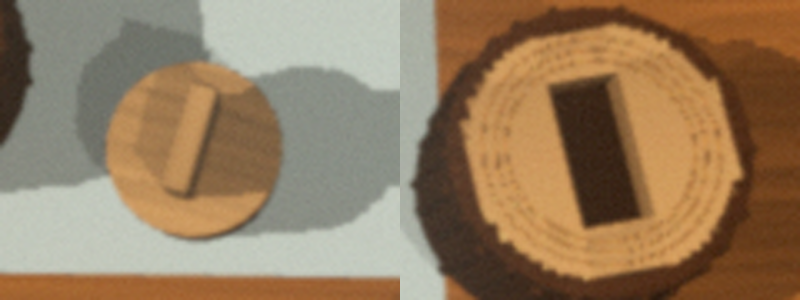

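The crop shows the wing tilted about -16°, with its disc fully seated, and the slot at about +10.5°. Both agree with the numbers: cap (0.4655, 0.028), slot (0.5725, -0.277). I'm starting the approach.

Call:
{"api": "jog_arm", "payload": {"deltas": [{"roll": -0.26, "jaw": 0.4}, {"x": -0.8, "y": -0.8}, {"x": -0.85, "y": -0.85}, {"x": -0.85, "y": -0.85}, {"x": -0.85, "y": -0.85}, {"x": -0.85, "y": -0.85}, {"x": -0.85, "y": -0.85}, {"x": -0.85, "y": -0.85}, {"x": -0.85, "y": -0.85}, {}], "newtons": 30}}

```text
schema error: expected keys jaw, x, y, z, roll
```

Call:
{"api": "jog_arm", "payload": {"deltas": [{"jaw": 0.4, "x": 0, "y": 0, "z": 0, "roll": -0.26}, {"jaw": 0.4, "x": -0.8, "y": -0.8, "z": 0, "roll": 0}, {"jaw": 0.4, "x": -0.85, "y": -0.85, "z": 0, "roll": 0}, {"jaw": 0.4, "x": -0.85, "y": -0.85, "z": 0, "roll": 0}, {"jaw": 0.4, "x": -0.85, "y": -0.85, "z": 0, "roll": 0}, {"jaw": 0.4, "x": -0.85, "y": -0.85, "z": 0, "roll": 0}, {"jaw": 0.4, "x": -0.85, "y": -0.85, "z": 0, "roll": 0}, {"jaw": 0.4, "x": -0.85, "y": -0.85, "z": 0, "roll": 0}, {"jaw": 0.4, "x": -0.85, "y": -0.85, "z": 0, "roll": 0}, {"jaw": 0.4, "x": 0, "y": 0, "z": 0, "roll": 0}], "newtons": 30}}

```text
clock: 1.35
ee_pos: [0.411, 0.1273, 0.2085]
tcp_rot: [-3.141, 0.001, 2.86]
ft_force: [-0.2, 0.8, -0.5]
grip_width: 0.0614
finger_force: 0.0
```

```bash
cat >> h.py <<'E'
def togo(pos,yaw,goal,gyaw):
    d=np.array(goal)-pos;g=np.radians(gyaw)
    turn=(gyaw-np.degrees(yaw)+180)%360-180
    t=lambda a:np.round(np.array([d[0]*np.cos(a)+d[1]*np.sin(a),d[0]*np.sin(a)-d[1]*np.cos(a),-d[2]])/.05,3)
    print("units at goal yaw",t(g),"at current yaw",t(yaw),"roll",round(-turn/8,3))
E
python3 - <<'E'
from cell import arm
from h import *
o=arm.get_obs();print(o['clock'],o['ee_pos'],o['tcp_rot'],o['grip_width'],o['q'],o['ft_force'])
togo(o['ee_pos'],o['tcp_rot'][2],[.4655,.028,.062],164.2)
E
```

```text
1.35 [0.41104817 0.12727938 0.20847595] [-3.14112479e+00  8.11123755e-04  2.86046216e+00] 0.06142100542803618 [ 2.35513690e-02 -1.59848623e-01  1.95053199e+00 -7.06758225e-04
  1.35027593e+00 -1.26595990e+00] [-0.20746923  0.76505591 -0.52289757]
units at goal yaw [-1.589 -1.614  2.93 ] at current yaw [-1.597 -1.605  2.93 ] roll -0.038
```

Call:
{"api": "jog_arm", "payload": {"deltas": [{"jaw": 0.4, "x": -0.4, "y": -0.4, "z": 0, "roll": -0.038}, {"jaw": 0.4, "x": -0.4, "y": -0.4, "z": 0, "roll": 0}, {"jaw": 0.4, "x": -0.4, "y": -0.4, "z": 0, "roll": 0}, {"jaw": 0.4, "x": -0.39, "y": -0.41, "z": 0, "roll": 0}, {"jaw": 0.4, "x": 0, "y": 0, "z": 0.5, "roll": 0}, {"jaw": 0.4, "x": 0, "y": 0, "z": 0.5, "roll": 0}, {"jaw": 0.4, "x": 0, "y": 0, "z": 0.4, "roll": 0}, {"jaw": 0.4, "x": 0, "y": 0, "z": 0, "roll": 0}, {"jaw": 0.4, "x": 0, "y": 0, "z": 0, "roll": 0}, {"jaw": 0.4, "x": 0, "y": 0, "z": 0, "roll": 0}]}}

```text
clock: 2.6
ee_pos: [0.465, 0.0321, 0.1394]
tcp_rot: [3.141, 0.002, 2.872]
ft_force: [-0.2, -0.2, -0.4]
grip_width: 0.0617
finger_force: 0.0
```

```bash
python3 - <<'E'
from cell import arm,viewer
from h import *
o=arm.get_obs();print(o['clock'],o['ee_pos'],o['tcp_rot'])
togo(o['ee_pos'],o['tcp_rot'][2],[.4655,.028,.062],164.2)
i=viewer.camera_info("wrist");p,d=viewer.snapshot("wrist");K,T=i['mtx'],i['cam_to_world']
w=world(p,d,K,T);z=w[...,2]
m=(np.hypot(w[...,0]-.4655,w[...,1]-.028)<.045)&(z>.085)&(z<.105)
print(m.sum());print(rect(m,K,T,.098),w[m].mean(0))
cv2.imwrite("pics/w1.png",p[:,:,::-1])
E
```

```text
2.6 [0.46504597 0.03205397 0.13939366] [3.14139312e+00 1.84611168e-03 2.87208611e+00]
units at goal yaw [-0.031 -0.076  1.548] at current yaw [-0.03  -0.076  1.548] roll 0.045
2255
(465.8310546875, 29.793834686279297, 60.57981491088867, 15.664016723632812, 164.148681640625) [0.46493927 0.03002943 0.0978689 ]
```

View pics/w1.png

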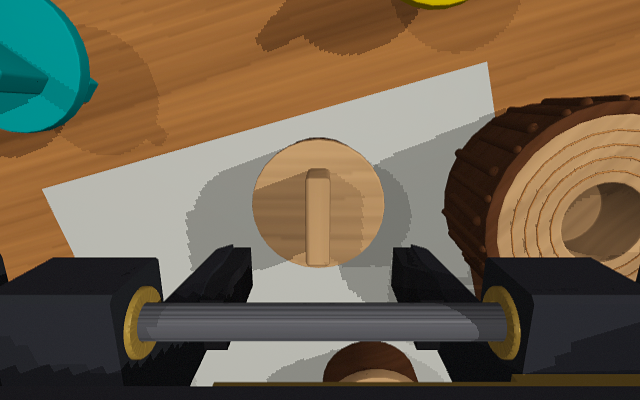

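The wrist view shows the wing (318,218) upright and centred between the open fingers. I'll descend, then grip.

Call:
{"api": "jog_arm", "payload": {"deltas": [{"jaw": 0.4, "x": -0.02, "y": -0.06, "z": 0.4, "roll": 0.04}, {"jaw": 0.4, "x": 0, "y": 0, "z": 0.5, "roll": 0}, {"jaw": 0.4, "x": 0, "y": 0, "z": 0.4, "roll": 0}, {"jaw": 0.4, "x": 0, "y": 0, "z": 0.23, "roll": 0}, {"jaw": 0.4, "x": 0, "y": 0, "z": 0, "roll": 0}, {"jaw": -1, "x": 0, "y": 0, "z": 0, "roll": 0}, {"jaw": -1, "x": 0, "y": 0, "z": 0, "roll": 0}, {"jaw": -1, "x": 0, "y": 0, "z": 0, "roll": 0}, {"jaw": -1, "x": 0, "y": 0, "z": 0, "roll": 0}, {"jaw": -1, "x": 0, "y": 0, "z": 0, "roll": 0}], "newtons": 35}}

```text
clock: 3.9
ee_pos: [0.4646, 0.0287, 0.0619]
tcp_rot: [3.141, 0.0, 2.866]
ft_force: [-0.6, 0.6, 0.3]
grip_width: 0.0153
finger_force: 35.0
```

Gripped at 15–16 mm. Now I'll lift straight up 0.14 m.

Call:
{"api": "jog_arm", "payload": {"deltas": [{"jaw": -1, "x": 0, "y": 0, "z": -0.2, "roll": 0}, {"jaw": -1, "x": 0, "y": 0, "z": -0.4, "roll": 0}, {"jaw": -1, "x": 0, "y": 0, "z": -0.5, "roll": 0}, {"jaw": -1, "x": 0, "y": 0, "z": -0.5, "roll": 0}, {"jaw": -1, "x": 0, "y": 0, "z": -0.5, "roll": 0}, {"jaw": -1, "x": 0, "y": 0, "z": -0.4, "roll": 0}, {"jaw": -1, "x": 0, "y": 0, "z": -0.3, "roll": 0}, {"jaw": -1, "x": 0, "y": 0, "z": 0, "roll": 0}, {"jaw": -1, "x": 0, "y": 0, "z": 0, "roll": 0}, {"jaw": -1, "x": 0, "y": 0, "z": 0, "roll": 0}]}}

```text
clock: 5.15
ee_pos: [0.4639, 0.0288, 0.2008]
tcp_rot: [-3.141, -0.002, 2.866]
ft_force: [-0.3, 0.1, -1.9]
grip_width: 0.0151
finger_force: 35.0
```

```bash
python3 - <<'E'
from cell import arm,viewer
from h import *
o=arm.get_obs();print(o['clock'],o['ee_pos'],o['tcp_rot'],o['ft_force'],o['grip_width'],o['q'])
togo(o['ee_pos'],o['tcp_rot'][2],[.5727,-.277,.2],190.5)
i=viewer.camera_info("wrist");p,d=viewer.snapshot("wrist");K,T=i['mtx'],i['cam_to_world']
w=world(p,d,K,T)
zt=o['ee_pos'][2]
h=np.hypot(w[...,0]-o['ee_pos'][0],w[...,1]-o['ee_pos'][1])
m=(h<.06)&(w[...,2]>zt-.02)&(w[...,2]<zt+.002);print("disc z",np.median(w[m][:,2])-zt,cv2.minEnclosingCircle((w[m][:,:2]*1000).astype(np.float32)))
cv2.imwrite("pics/w2.png",p[:,:,::-1])
E
```

```text
5.15 [0.46386342 0.02878816 0.20082784] [-3.14145117e+00 -1.88691399e-03  2.86574475e+00] [-0.26738794  0.11274668 -1.86376387] 0.015069928770833985 [-1.94289438e-01 -6.40798154e-02  1.88041433e+00  1.30960703e-05
  1.32715030e+00 -1.48924117e+00]
units at goal yaw [-1.026 -6.41   0.017] at current yaw [-3.76  -5.292  0.017] roll -3.288
disc z -0.005443622426257788 ((466.29144287109375, 28.843921661376953), 50.10323715209961)
```

View pics/w2.png

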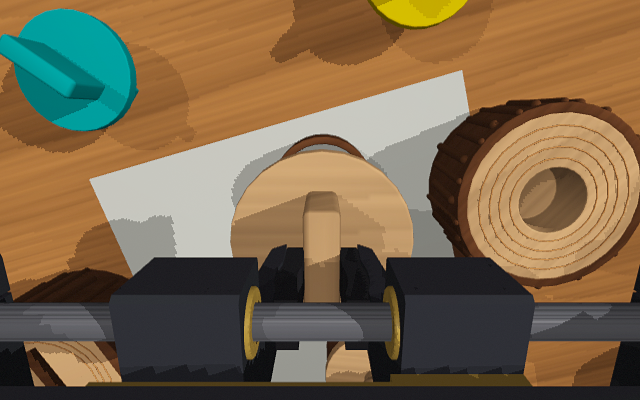

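Cap held level; its disc top is 5.4 mm below the TCP. The turquoise and yellow decoys and the pocket log (550,190) are clear. I'll carry it over the slot.

Call:
{"api": "jog_arm", "payload": {"deltas": [{"jaw": -1, "x": -0.3, "y": -0.4, "z": 0, "roll": 0}, {"jaw": -1, "x": -0.56, "y": -0.79, "z": 0, "roll": 0}, {"jaw": -1, "x": -0.6, "y": -0.85, "z": 0, "roll": 0}, {"jaw": -1, "x": -0.6, "y": -0.85, "z": 0, "roll": 0}, {"jaw": -1, "x": -0.6, "y": -0.85, "z": 0, "roll": 0}, {"jaw": -1, "x": -0.6, "y": -0.85, "z": 0, "roll": 0}, {"jaw": -1, "x": -0.5, "y": -0.7, "z": 0, "roll": 0}, {"jaw": -1, "x": 0, "y": 0, "z": 0, "roll": -0.7}, {"jaw": -1, "x": 0, "y": 0, "z": 0, "roll": -0.8}, {"jaw": -1, "x": 0, "y": 0, "z": 0, "roll": -0.8}]}}

```text
clock: 6.45
ee_pos: [0.573, -0.277, 0.2006]
tcp_rot: [3.14, -0.001, -3.093]
ft_force: [1.2, 0.6, -1.9]
grip_width: 0.0154
finger_force: 35.0
```

Call:
{"api": "jog_arm", "payload": {"deltas": [{"jaw": -1, "x": 0, "y": 0, "z": 0, "roll": -0.6}, {"jaw": -1, "x": 0, "y": 0, "z": 0, "roll": -0.39}, {"jaw": -1, "x": 0, "y": 0, "z": 0, "roll": 0}, {"jaw": -1, "x": 0, "y": 0, "z": 0, "roll": 0}, {"jaw": -1, "x": 0, "y": 0, "z": 0, "roll": 0}, {"jaw": -1, "x": 0, "y": 0, "z": 0, "roll": 0}, {"jaw": -1, "x": 0, "y": 0, "z": 0, "roll": 0}, {"jaw": -1, "x": 0, "y": 0, "z": 0, "roll": 0}, {"jaw": -1, "x": 0, "y": 0, "z": 0, "roll": 0}, {"jaw": -1, "x": 0, "y": 0, "z": 0, "roll": 0}]}}

```text
clock: 7.7
ee_pos: [0.5734, -0.277, 0.2018]
tcp_rot: [-3.142, -0.0, -2.958]
ft_force: [-0.3, 0.5, -0.8]
grip_width: 0.015
finger_force: 35.0
```

```bash
python3 - <<'E'
from cell import arm,viewer
from h import *
o=arm.get_obs();e=o['ee_pos'];print(o['clock'],e,o['tcp_rot'],o['ft_force'],o['grip_width'],o['q'])
togo(e,o['tcp_rot'][2],[.5727,-.277,.1074],190.5)
i=viewer.camera_info("wrist");p,d=viewer.snapshot("wrist");K,T=i['mtx'],i['cam_to_world']
w=world(p,d,K,T);z=w[...,2]-e[2]
h=np.hypot(w[...,0]-e[0],w[...,1]-e[1])
m=(h<.06)&(z>-.02)&(z<.002);print("disc z",np.median(z[m]),cv2.minEnclosingCircle((w[m][:,:2]*1000).astype(np.float32)))
m=(h<.06)&(z>.025)&(z<.045);print("wing",w[m].mean(0),m.sum())
m=(h<.12)&(w[...,2]>.082)&(w[...,2]<.1);print("log",cv2.minEnclosingCircle((w[m][:,:2]*1000).astype(np.float32)),np.median(w[m][:,2]))
cv2.imwrite("pics/w3.png",p[:,:,::-1])
E
```

```text
7.7 [ 0.57338729 -0.27700349  0.20183373] [-3.14157610e+00 -2.94354784e-06 -2.95798356e+00] [-0.31596753  0.53982373 -0.76373667] 0.015044655287861483 [-6.36090686e-01  3.21192738e-01  1.44851910e+00 -1.37203561e-05
  1.37187072e+00 -2.39049340e+00]
units at goal yaw [0.014 0.003 1.889] at current yaw [0.014 0.003 1.889] roll 0.003
disc z -0.005502193565909447 ((574.969970703125, -275.833984375), 49.81522750854492)
wing [ 0.56488263 -0.27778162  0.23828627] 4460
log ((574.88623046875, -276.33538818359375), 86.76023864746094) 0.09045684159505613
```

View pics/w3.png

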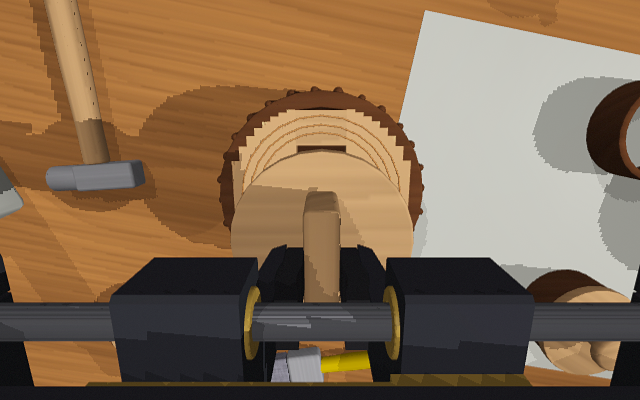

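The disc and log top are concentric within 1 mm, and the slot end shows at (322,149), in line with the wing. I'll lower it.

Call:
{"api": "jog_arm", "payload": {"deltas": [{"jaw": -1, "x": 0, "y": 0, "z": 0.3, "roll": 0}, {"jaw": -1, "x": 0, "y": 0, "z": 0.4, "roll": 0}, {"jaw": -1, "x": 0, "y": 0, "z": 0.25, "roll": 0}, {"jaw": -1, "x": 0, "y": 0, "z": 0.15, "roll": 0}, {"jaw": -1, "x": 0, "y": 0, "z": 0.15, "roll": 0}, {"jaw": -1, "x": 0, "y": 0, "z": 0.15, "roll": 0}, {"jaw": -1, "x": 0, "y": 0, "z": 0.15, "roll": 0}, {"jaw": -1, "x": 0, "y": 0, "z": 0.15, "roll": 0}, {"jaw": -1, "x": 0, "y": 0, "z": 0.1, "roll": 0}, {"jaw": -1, "x": 0, "y": 0, "z": 0, "roll": 0}]}}

```text
clock: 9.0
ee_pos: [0.5731, -0.2768, 0.1113]
tcp_rot: [3.141, -0.001, -2.958]
ft_force: [0.3, 0.2, -1.4]
grip_width: 0.0151
finger_force: 35.0
```

Call:
{"api": "jog_arm", "payload": {"deltas": [{"jaw": -1, "x": 0, "y": 0, "z": 0.02, "roll": 0}, {"jaw": -1, "x": 0, "y": 0, "z": 0.02, "roll": 0}, {"jaw": -1, "x": 0, "y": 0, "z": 0.02, "roll": 0}, {"jaw": -1, "x": 0, "y": 0, "z": 0.01, "roll": 0}, {"jaw": -1, "x": 0, "y": 0, "z": 0, "roll": 0}, {"jaw": -1, "x": 0, "y": 0, "z": 0, "roll": 0}, {"jaw": -1, "x": 0, "y": 0, "z": 0, "roll": 0}, {"jaw": -1, "x": 0, "y": 0, "z": 0, "roll": 0}, {"jaw": -1, "x": 0, "y": 0, "z": 0, "roll": 0}, {"jaw": -1, "x": 0, "y": 0, "z": 0, "roll": 0}]}}

```text
clock: 10.25
ee_pos: [0.5734, -0.277, 0.1083]
tcp_rot: [-3.142, 0.0, -2.958]
ft_force: [0.9, -0.1, -0.3]
grip_width: 0.0152
finger_force: 35.0
```

Call:
{"api": "jog_arm", "payload": {"deltas": [{"jaw": -1, "x": 0, "y": 0, "z": 0.01, "roll": 0}, {"jaw": -1, "x": 0, "y": 0, "z": 0.01, "roll": 0}, {"jaw": -1, "x": 0, "y": 0, "z": 0, "roll": 0}, {"jaw": -1, "x": 0, "y": 0, "z": 0, "roll": 0}, {"jaw": -1, "x": 0, "y": 0, "z": 0, "roll": 0}, {"jaw": -1, "x": 0, "y": 0, "z": 0, "roll": 0}, {"jaw": -1, "x": 0, "y": 0, "z": 0, "roll": 0}, {"jaw": -1, "x": 0, "y": 0, "z": 0, "roll": 0}, {"jaw": -1, "x": 0, "y": 0, "z": 0, "roll": 0}, {"jaw": -1, "x": 0, "y": 0, "z": 0, "roll": 0}]}}

```text
clock: 11.5
ee_pos: [0.5735, -0.2771, 0.108]
tcp_rot: [-3.141, 0.0, -2.958]
ft_force: [-2.7, 1.3, 6.0]
grip_width: 0.0153
finger_force: 35.0
```

Contact force 6 N at the expected height, so it is seated. Now the quarter turn (+11.25 units).

Call:
{"api": "jog_arm", "payload": {"deltas": [{"jaw": -1, "x": 0, "y": 0, "z": 0, "roll": 0.4}, {"jaw": -1, "x": 0, "y": 0, "z": 0, "roll": 0.6}, {"jaw": -1, "x": 0, "y": 0, "z": 0, "roll": 0.7}, {"jaw": -1, "x": 0, "y": 0, "z": 0, "roll": 0.7}, {"jaw": -1, "x": 0, "y": 0, "z": 0, "roll": 0.7}, {"jaw": -1, "x": 0, "y": 0, "z": 0, "roll": 0.7}, {"jaw": -1, "x": 0, "y": 0, "z": 0, "roll": 0.7}, {"jaw": -1, "x": 0, "y": 0, "z": 0, "roll": 0.7}, {"jaw": -1, "x": 0, "y": 0, "z": 0, "roll": 0.4}, {"jaw": -1, "x": 0, "y": 0, "z": 0, "roll": 0}]}}

```text
clock: 12.75
ee_pos: [0.5742, -0.2775, 0.1079]
tcp_rot: [3.141, 0.002, 2.544]
ft_force: [1.2, -0.3, 3.2]
grip_width: 0.0152
finger_force: 35.0
```

Call:
{"api": "jog_arm", "payload": {"deltas": [{"jaw": -1, "x": 0, "y": 0, "z": 0, "roll": 0.4}, {"jaw": -1, "x": 0, "y": 0, "z": 0, "roll": 0.6}, {"jaw": -1, "x": 0, "y": 0, "z": 0, "roll": 0.7}, {"jaw": -1, "x": 0, "y": 0, "z": 0, "roll": 0.7}, {"jaw": -1, "x": 0, "y": 0, "z": 0, "roll": 0.7}, {"jaw": -1, "x": 0, "y": 0, "z": 0, "roll": 0.7}, {"jaw": -1, "x": 0, "y": 0, "z": 0, "roll": 0.7}, {"jaw": -1, "x": 0, "y": 0, "z": 0, "roll": 0.7}, {"jaw": -1, "x": 0, "y": 0, "z": 0, "roll": 0.45}, {"jaw": -1, "x": 0, "y": 0, "z": 0, "roll": 0}]}}

```text
clock: 14.0
ee_pos: [0.5741, -0.2775, 0.108]
tcp_rot: [3.14, 0.001, 1.756]
ft_force: [-0.4, -0.8, 4.5]
grip_width: 0.0151
finger_force: 35.0
```

```bash
python3 - <<'E'
from cell import arm,viewer
from h import *
o=arm.get_obs();e=o['ee_pos'];print(o['clock'],e,np.degrees(o['tcp_rot']),o['ft_force'],o['moment'],o['grip_width'])
i=viewer.camera_info("wrist");p,d=viewer.snapshot("wrist");K,T=i['mtx'],i['cam_to_world']
w=world(p,d,K,T);z=w[...,2]
h=np.hypot(w[...,0]-e[0],w[...,1]-e[1])
m=(h<.06)&(z>.098)&(z<.106);print("disc",np.median(z[m]),cv2.minEnclosingCircle((w[m][:,:2]*1000).astype(np.float32)))
m=(h<.084)&(h>.056)&(z>.082)&(z<.096);print("log z",np.median(z[m]))
E
```

```text
14.0 [ 0.57408105 -0.27746114  0.10798794] [1.79919568e+02 7.93001527e-02 1.00612915e+02] [-0.44454474 -0.76974596  4.45675124] [-0.08959926 -0.05036889  0.0140895 ] 0.015112630474694461
disc 0.10237568789761767 ((573.9923706054688, -278.3416442871094), 49.64944839477539)
log z 0.09043590698217702
```

Seated: the disc top is 12 mm above the wood, and the yaw went from 190.5° to 100.6°. I'll open and retreat upward.

Call:
{"api": "jog_arm", "payload": {"deltas": [{"jaw": 0.3, "x": 0, "y": 0, "z": 0, "roll": 0}, {"jaw": 0.3, "x": 0, "y": 0, "z": 0, "roll": 0}, {"jaw": 0.3, "x": 0, "y": 0, "z": 0, "roll": 0}, {"jaw": 0.3, "x": 0, "y": 0, "z": 0, "roll": 0}, {"jaw": 0.3, "x": 0, "y": 0, "z": -0.2, "roll": 0}, {"jaw": 0.3, "x": 0, "y": 0, "z": -0.4, "roll": 0}, {"jaw": 0.3, "x": 0, "y": 0, "z": -0.6, "roll": 0}, {"jaw": 0.3, "x": 0, "y": 0, "z": -0.6, "roll": 0}, {"jaw": 0.3, "x": 0, "y": 0, "z": -0.4, "roll": 0}, {"jaw": 0.3, "x": 0, "y": 0, "z": 0, "roll": 0}]}}

```text
clock: 15.3
ee_pos: [0.5745, -0.2777, 0.2201]
tcp_rot: [3.138, 0.003, 1.754]
ft_force: [-0.4, 0.7, -0.6]
grip_width: 0.0571
finger_force: 0.0
```

```bash
python3 - <<'E'
from cell import arm,viewer
from h import *
o=arm.get_obs();e=o['ee_pos'];print(o['clock'],e,o['ft_force'],o['grip_width'])
i=viewer.camera_info("wrist");p,d=viewer.snapshot("wrist");K,T=i['mtx'],i['cam_to_world']
w=world(p,d,K,T);z=w[...,2]
h=np.hypot(w[...,0]-.574,w[...,1]+.278)
m=(h<.06)&(z>.098)&(z<.106);print("disc",np.median(z[m]),z[m].std(),cv2.minEnclosingCircle((w[m][:,:2]*1000).astype(np.float32)))
print("wing",rect((h<.045)&(z>.135)&(z<.15),K,T,.144))
cv2.imwrite("pics/w4.png",p[:,:,::-1])
E
```

```text
15.3 [ 0.57447905 -0.27774043  0.22008563] [-0.35859453  0.7105348  -0.6385167 ] 0.057062421877269606
disc 0.10235509656122987 0.000724514324609649 ((574.2532958984375, -279.5901794433594), 49.879573822021484)
wing (573.9358520507812, -278.43804931640625, 60.31475067138672, 15.543672561645508, 100.93335151672363)
```

View pics/w4.png

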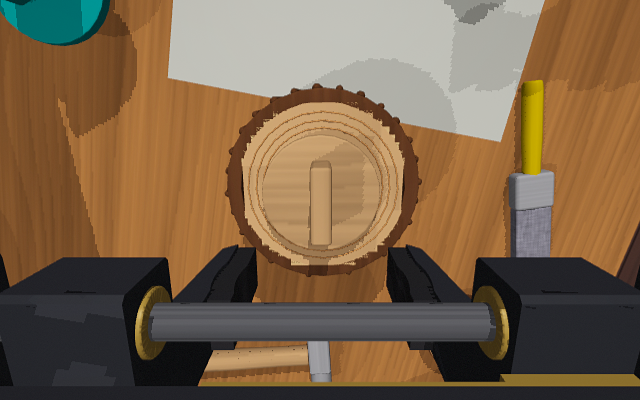

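The picture shows the cap flat on the log at (320,195). Its wing is at 100.9°, square across the 10.5° slot, and the gripper is clear. I'm handing in.

```bash
python3 -c "
from cell import arm
print(arm.finish_job())"
```

```text
the job is handed in; nothing more can be done
None
```

The wing cap sits flat on the log, turned 90° so its foot lies across the slot, and is released; the knob cap and the look-alikes were not touched, and the job was handed in at about 15 s.

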